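# Feed the pine block into the drilling jig

### The job

Push the pine block along the bench top, through the narrow gap between the two steel guide posts of the drilling jig and on under its blue bridge, until the block's leading end rests against the dark wooden end stop; then take the hand away. Only push it, gently, with the fingers: never grip it, lift it or ram it against the jig. Leave the bolts, nut, tape measure and sanding block where they stand.

Things in the scene. Friction and masses are not known exactly. Their poses are not given: they have to be found in the camera images.
- drill_jig: Drilling jig fixed to the bench, elsewhere and at another yaw each time. Origin: on the bench midway between its two upright steel guide posts; z up, +y = feed direction (posts to end stop), x across the gap. Posts: 24 mm diameter, 46 mm high, at x = +-47 mm, y = 0: clear gap 70 mm. Aluminium side bars 10 mm high at |x| = 40 to 70 mm, y = -20 to 130 mm. The bench is the floor between them.
- jig_bridge (a point): Middle of the underside of the jig's blue bridge, 44 mm above the bench and 68 mm past the posts. The bridge is 26 mm wide along the feed, its legs leave 90 mm between them, and the brass drill bush on it tops out 64 mm above the bench.
- jig_stop (a point): Middle of the face of the jig's dark wooden end stop, 105 mm past the posts, here 20 mm above the bench; the stop is 140 mm wide and 42 mm high.
- pine_block: Loose pine block, 65 (x) x 150 (y, length) x 33 mm high, about 0.3 kg, flat on the bench before the posts, up to 35 mm off the feed line and 0.35 rad askew, nothing else near it. Origin: centre of its underside. Its +y end leads, roughly along the jig's +y. Fully home, its centre is 30 mm past the posts and its last 45 mm stick out in front of them.
- bolt_m12_1: Bystander: steel bolt standing on its head, 21 x 18 x 55 mm, origin at its foot.
- bolt_m12_2: Bystander: second steel bolt standing on its head, 21 x 18 x 55 mm, origin at its foot.
- nut_m20: Bystander: steel hexagon nut lying flat, 29 x 34 x 16 mm, origin at the centre of its underside.
- tape_measure: Bystander: yellow tape measure, 38 x 73 x 61 mm high, origin at the centre of its underside.
- sanding_block: Bystander: cork sanding block with red abrasive paper below, 63 x 106 x 34 mm high, origin at the centre of its underside.
Things that resemble listed ones, but are neither listed nor needed, are in the scene too. Of the things that look like the drill_jig, the larger one is meant.

How it is judged:
On the way:
1. the leading end of the block stands between the guide posts (y of pine_block in the frame of drill_jig above -0.07 m and x of pine_block in the frame of drill_jig between -0.02 and 0.02 m and height (world z) of pine_block below 0.005 m), for 0.1 s.
At the end, for the whole second after the job is handed in: The block lies flat and still on the bench between the guide posts, its leading end within 5 mm of the end stop, its centre within 12 mm of the feed line and its length within 0.12 rad of the feed direction (y of pine_block in the frame of drill_jig between 0.025 and 0.034 m and x of pine_block in the frame of drill_jig between -0.012 and 0.012 m and angle between the y axis of pine_block and the y axis of drill_jig, either way round below 0.12 rad and height (world z) of pine_block below 0.004 m and angle between pine_block's own z axis and vertical below 0.05 rad and linear speed of pine_block below 0.01 m/s); the robot touches nothing.
It fails at once if the block is lifted off the bench or tipped (height (world z) of pine_block above 0.008 m or angle between pine_block's own z axis and vertical above 0.15 rad).
It fails at once if a bolt, the nut, the tape measure or the sanding block is moved more than 15 mm (distance of any of bolt_m12_1, bolt_m12_2, nut_m20, tape_measure, sanding_block from where it was at the start of the episode above 0.015 m).
It fails at once if the fingers bear on the block with over 35 N (gripping it, or ramming it against the jig) (contact force between the fingers and pine_block above 35 N).
It also fails if it takes over 64 s, if anything falls off the work surface, if the arm or the gripper's body presses on something with over 40 N, if the wrist force passes 120 N, or if a joint passes its speed limit or range.

### The arm

A 6-joint arm with a two-finger parallel gripper is mounted at the origin on a cart in front of the work surface, level with it; the furniture and walls round the work are solid. World frame = base frame: x ahead of the robot, y to its left, z up, the work surface at z = 0. Lengths are in m, angles in rad, forces in N, time in s.
With the tool pointing down it reaches from about 0.425 to 0.95 m from the base axis. Payload 3.5 kg.
Tool frame: the origin (TCP) lies at the very end of the fingers, on their centre line; the grasp point (between the pads) lies 19 mm behind it (ctrl.grip_point_offset is the distance from the TCP to the grasp point, in m); z points along the fingers, y is the line along which they close (so a half turn about z gives the same grasp; the last joint's range is limited). The gripper opens to 85 mm and grips with 20 to 120 N. Pads are 22 mm wide; open, the fingers measure 114 mm over their backs; the gripper's body (76 mm by 85 mm) begins 54 mm behind the grasp point. The pads swing forward as they close: fully open they stand 13 mm farther back than shut.
Start: joints at [-1.466, 0.286, 1.577, -0, 1.279, -0.15], TCP at [0.17, -0.653, 0.202] pointing down, gripper open.
Joint ranges: [-2.77, 2.77], [-0.9, 2.22], [0.21, 2.48], [-1.53, 4.67], [0.24, 2.81], [-2.84, 2.84]. Speed limits (rad/s): [2.79, 2.79, 3.14, 3.14, 3.14, 3.14].

### API

Orientations are given as a unit quaternion [x, y, z, w].
In Python, from plant import ctrl gives the robot as it stands. The module is installed in compiled form; this text tells all that it offers.
- The arm moves only by the shell command python3 -m pendant 'ROWS' [OPENING] [FORCE]. ROWS is JSON, a list of rows, each an object of numbers: "dx", "dy", "dz": the shift along the tool's x, y, z in cm; "twist": the turn about the tool's z in degrees. A call has 1 to 10 rows; each row is the pose to reach, as a shift and turn from the pose commanded when the call began, along the tool's axes at that moment; what a row does not reach only later rows make up. A row lasts 1/8 s, in which the tool goes at most 62.5 mm and 10.7 degrees, less where a joint would pass 70% of its speed; a pose out of reach is approached as far as the arm can. A call with a gripper value outside its range is refused whole. OPENING is the opening in per cent of the stroke, from 0 (shut) to 100 (fully open), set as the call begins (- or left out, the last holds). The fingers move at their own pace and stop on an object; FORCE is the grip in N (left out, the last holds). Time passes only in rows, so rows that repeat a pose let the fingers close. It gives the time, the measured TCP pose, the force, the opening and the grip force at its end, in the units of the state.
- ctrl.get_state(): the state, without advancing time (a new reading comes with each control period).
- ctrl.read_camera(name): name is "side" or "top"; returns a dict with "img" (384x512x3 uint8, red, green, blue), "depth" (384x512 float32, m along the optical axis (not along the pixel's ray), 0 where there is no reading), "camera_matrix" (3x3 intrinsics, pixels), "xyz" and "rotation" of the camera in the world. Camera axes: x right, y up, looking along -z (the intrinsics and any distortion apply to the point x, -y, -z); pixel columns grow to the right and rows downward; lengths in m; the calibration is good to about 2 mm. A picture is of the moment at which its call begins.
- ctrl.sign_off(): hands the job in; it is judged then, once.
The state is a dict: "time": time; "qpos": joint angles; "dq": joint speeds; "joint_efforts": joint torques, N m; "eef_pos": TCP position; "tcp_rot": TCP orientation; "contact_force": force on the tool from outside, world axes, zero at the start; "wrist_torque": the same for the moment, N m; "opening": opening from 0.0 (shut) to 1.0 (fully open); "finger_force": force on a finger pad.
Only numpy, scipy, OpenCV 4.12 (cv2) and the standard library are available. Lean on these libraries where they do the work, as an engineer would, in place of code of your own. Each camera call takes 0.05 s, during which the arm holds its last target. There are 200 camera calls.

## Working session

There is one attempt and no reset: what is moved stays moved. The work goes in short steps, Python scripts to look and compute and a shell command to move; the robot and the scene stay as the last step left them, time stands still between calls to the robot, and variables do not carry over. Pictures are saved under pics/ and viewed, at most 10 in all, crops included, and the job is handed in when it is done.

```bash
mkdir -p pics; cat > h.py <<'E'
import numpy as np, cv2
from plant import ctrl
def shot(name,out=None):
    c=ctrl.read_camera(name)
    if out: cv2.imwrite('pics/'+out,c['img'][:,:,::-1])
    return c
def ray(c,u,v):
    K=np.array(c['camera_matrix']);R=np.array(c['rotation']).reshape(3,3)
    d=np.array([(u-K[0,2])/K[0,0],-(v-K[1,2])/K[1,1],-1.0]);return np.array(c['xyz']),R@d
def onz(c,u,v,z):
    o,d=ray(c,u,v);return o+d*(z-o[2])/d[2]
def cloud(c):
    K=np.array(c['camera_matrix']);R=np.array(c['rotation']).reshape(3,3)
    v,u=np.mgrid[:384,:512];D=c['depth']
    P=np.stack([(u-K[0,2])/K[0,0]*D,-(v-K[1,2])/K[1,1]*D,-D],-1)
    return P@R.T+np.array(c['xyz'])
E
python3 - <<'E'
from h import *
a=shot('top','top0.png');b=shot('side','side0.png')
for c in(a,b):print(c['camera_matrix'],c['xyz'],c['rotation'],[k for k in c])
im=np.vstack
print(ctrl.get_state())
E
```

```text
[[443.95777032   0.         259.44096337]
 [  0.         443.95777032 186.3619189 ]
 [  0.           0.           1.        ]] [-0.34692217  0.43139456  1.28414301] [-0.17554577  0.27662941  0.78727128 -0.52236364] ['img', 'depth', 'camera_matrix', 'xyz', 'rotation']
[[371.19014462   0.         252.40505956]
 [  0.         371.19014462 187.38386213]
 [  0.           0.           1.        ]] [0.13835188 0.79596115 0.69658625] [-0.09626977  0.43566377  0.86971597 -0.21100553] ['img', 'depth', 'camera_matrix', 'xyz', 'rotation']
{'time': 0.1, 'qpos': array([-1.46603069e+00,  2.87092837e-01,  1.57802221e+00,  4.42312511e-06,
        1.27860867e+00, -1.49982366e-01]), 'dq': array([-0.00047261, -0.00264206, -0.00520993,  0.00129612,  0.00055192,
        0.00037433]), 'joint_efforts': array([ 1.38552750e-03, -4.07298017e+01, -2.93697095e+01, -1.32184209e-04,
        3.41741150e-03,  1.47581096e-05]), 'eef_pos': array([ 0.17007316, -0.65254672,  0.20027961]), 'tcp_rot': array([ 9.91898412e-01,  1.27029152e-01,  2.62044683e-05, -1.06521081e-03]), 'contact_force': array([-0.29350149, -0.9720204 , -0.43240228]), 'wrist_torque': array([-0.04714016, -0.03872982,  0.01969975]), 'finger_force': 0.0, 'opening': 0.9962130563886711}
```

View pics/top0.png

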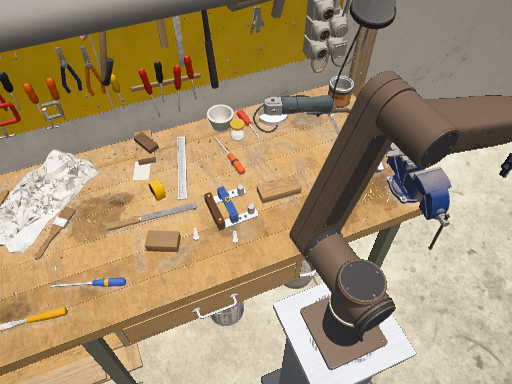

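View pics/side0.png

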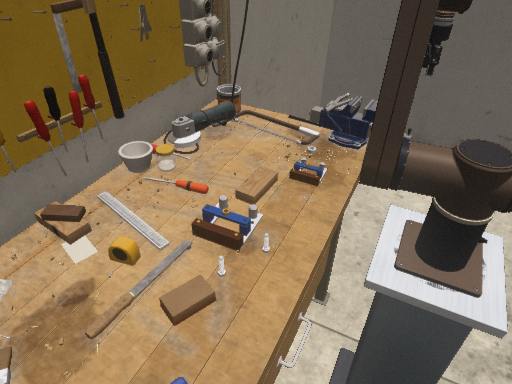

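Top view: the large jig is at (230,205), with its posts at about (240,192) and (252,212) and the dark stop at (214,210). The pine block is at (278,190). Side view: the large jig is at (230,222) and the block at (257,185). Lookalikes: the small jig at side (308,170), the brown sanding block at side (188,300), and the dark wood pieces at side (62,215). I choose the big jig and the light block before its posts, and will check both in a crop.

```bash
sed -i 's/^import numpy.*/&\nfrom scipy.spatial.transform import Rotation as Ro/; s/R=np.array(c\[.rotation.\]).reshape(3,3)/R=Ro.from_quat(c["rotation"]).as_matrix()/' h.py
python3 - <<'E'
from h import *
a=shot('top');b=shot('side')
A=cv2.resize(a['img'][165:255,180:310],(650,450)[0:2] and (520,360),interpolation=cv2.INTER_CUBIC)
B=cv2.resize(b['img'][150:260,170:340],(800,518),interpolation=cv2.INTER_CUBIC)
cv2.imwrite('pics/side1.png',B[:,:,::-1])
for n,c in(('top',a),('side',b)):
    P=cloud(c)
    print(n,[np.round(P[v,u],3) for u,v in ((278,190),(230,205),(163,241))] if n=='top' else [np.round(P[v,u],3) for u,v in ((257,183),(230,215),(188,297),(308,165))])
    Z=P[...,2]
    # block top: height slab
    m=((abs(Z-.033)<.006)).astype(np.uint8)
    k,L,S,C=cv2.connectedComponentsWithStats(m)
    for i in range(1,k):
        if S[i,4]>150:
            p=P[L==i]; r=cv2.minAreaRect(p[:,:2].astype(np.float32)*1000)
            print(S[i],np.round(C[i]),np.round(p.mean(0),3),r)
E
```

```text
top [array([ 0.515, -0.026,  0.03 ]), array([0.505, 0.16 , 0.05 ]), array([0.467, 0.409, 0.032])]
[221  84  76  21 170] [259.  94.] [ 1.018 -0.17   0.033] ((1019.468017578125, -167.3223876953125), (18.30895233154297, 344.8841552734375), 0.6044454574584961)
[   0  106  212  120 2105] [ 58. 177.] [0.876 0.678 0.033] ((979.2605590820312, 506.5952453613281), (269.11444091796875, 875.9180297851562), 22.091856002807617)
[134 140  25  21 207] [144. 152.] [0.875 0.371 0.032] ((890.9429931640625, 355.5911560058594), (83.6458969116211, 107.62220001220703), 82.84818267822266)
[257 175  45  25 585] [279. 186.] [ 0.528 -0.034  0.032] ((528.7550048828125, -35.9967041015625), (151.48609924316406, 69.13804626464844), 86.82890319824219)
[145 230  34  19 511] [162. 239.] [0.475 0.41  0.033] ((477.4119873046875, 409.64117431640625), (105.54547119140625, 65.61878967285156), 63.97907638549805)
side [array([ 0.525, -0.024,  0.031]), array([0.512, 0.163, 0.052]), array([0.472, 0.415, 0.033]), array([ 0.417, -0.174,  0.042])]
[237  12 117  63 215] [290.  41.] [ 1.006 -1.56   0.033] ((1019.2670288085938, -16
[... 483 characters left out ...]
522521972656), (154.51136779785156, 66.13050079345703), 86.07756042480469)
[ 34 207  55  30 524] [ 64. 223.] [0.889 0.373 0.032] ((916.3236694335938, 351.4169921875), (85.96416473388672, 153.41500854492188), 82.90133666992188)
[192 222  51  22 200] [218. 234.] [0.516 0.222 0.033] ((523.8953857421875, 218.93609619140625), (141.53858947753906, 22.496383666992188), 5.622987747192383)
[417 239  52  29 200] [439. 259.] [0.004 0.049 0.033] ((2.9887351989746094, 36.445823669433594), (52.70295715332031, 119.98992156982422), 83.49091339111328)
[ 160  275   55   44 1207] [186. 296.] [0.477 0.413 0.032] ((479.1615295410156, 409.8041076660156), (104.70272827148438, 64.53593444824219), 65.48934936523438)
```

View pics/side1.png

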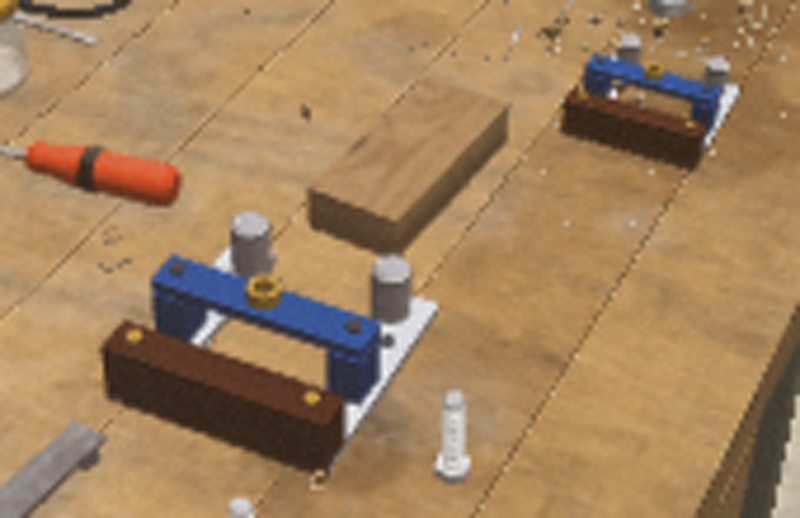

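The crop shows the large jig with posts at side px (223,197) and (253,206), the bridge, and the dark stop. The light block lies before the posts, and the lookalike jig at (308,170) is clearly smaller. Measured block size is 151x68, which fits. Next I measure the jig.

```bash
python3 - <<'E'
from h import *
for n in('side','top'):
    c=shot(n);P=cloud(c);Z=P[...,2]
    hsv=cv2.cvtColor(c['img'],cv2.COLOR_RGB2HSV);H,S,V=[hsv[...,i].astype(int) for i in range(3)]
    roi=(P[...,0]>.38)&(P[...,0]<.65)&(P[...,1]>.05)&(P[...,1]<.26)
    for nm,m in(('post',roi&(S<60)&(abs(Z-.046)<.003)),('bridge',roi&(H>100)&(H<130)&(S>120)&(Z>.048)),('stop',roi&(H<20)&(abs(Z-.042)<.003)&(S>90)),('bar',roi&(S<60)&(abs(Z-.01)<.004))):
        m=m.astype(np.uint8);k,L,St,C=cv2.connectedComponentsWithStats(m,connectivity=8)
        for i in range(1,k):
            if St[i,4]>=12:
                p=P[L==i];r=cv2.minAreaRect(p[:,:2].astype(np.float32)*1000)
                print(n,nm,St[i,4],np.round(C[i],1),np.round(p.mean(0),4),np.round(p.min(0),3),np.round(p.max(0),3),np.round(r[0]),np.round(r[1]),round(r[2],1))
    if n=='side':
        print([np.round(onz(c,u,v,.046),4) for u,v in((223.1,197.2),(253.3,206.3))])
        # corner points from crop: stop front top-edge corners (z .042)
        print([np.round(onz(c,170+u/4.706,150+v/4.706,z),4) for u,v,z in((125,321,.042),(345,401,.042),(103,345,.042),(338,425,.042),(308,192,.033),(395,215,.033),(508,104,.033),(420,78,.033))])
E
```

```text
side post 21 [222.7 196.9] [0.5732 0.0973 0.0439] [0.562 0.088 0.043] [0.582 0.107 0.046] [573.  96.] [17. 18.] 27.8
side post 18 [253.2 206. ] [0.4792 0.0931 0.0441] [0.473 0.086 0.043] [0.489 0.103 0.047] [479.  93.] [15. 15.] 44.8
side post 24 [224.8 218.3] [0.5213 0.1749 0.0462] [0.496 0.172 0.044] [0.545 0.177 0.049] [520. 174.] [ 5. 50.] 88.8
side bridge 251 [226.9 214.4] [0.5212 0.1647 0.0519] [0.459 0.15  0.049] [0.59  0.178 0.055] [524. 164.] [131.  26.] 1.4
side stop 298 [217.5 228.9] [0.5211 0.213  0.0405] [0.455 0.198 0.039] [0.594 0.227 0.045] [525. 213.] [138.  27.] 1.6
side bar 22 [218.9 206.2] [0.5839 0.1027 0.0096] [0.567 0.092 0.006] [0.596 0.109 0.014] [583. 104.] [14. 30.] 67.3
side bar 149 [252.4 225.1] [0.4634 0.1272 0.0086] [0.454 0.073 0.006] [0.488 0.197 0.014] [470. 136.] [ 31. 124.] 2.7
side bar 24 [212.9 219.5] [0.5695 0.1587 0.009 ] [0.565 0.143 0.006] [0.575 0.176 0.013] [569. 159.] [ 9. 33.] 6.1
side bar 17 [266.  248.2] [0.3938 0.1892 0.0096] [0.387 0.184 0.006] [0.403 0.195 0.014] [394. 190.] [15. 10.] 18.9
[array([0.5701, 0.1003, 0.046 ]), array([0.4
[... 409 characters left out ...]

top post 18 [250.7 206.1] [0.4769 0.0954 0.046 ] [0.468 0.087 0.043] [0.486 0.104 0.049] [476.  95.] [19. 14.] 39.6
top bridge 172 [227.5 202. ] [0.519  0.1644 0.0532] [0.457 0.15  0.048] [0.59  0.176 0.059] [523. 163.] [134.  24.] 0.8
top stop 167 [214.1 208. ] [0.5209 0.213  0.0417] [0.454 0.199 0.039] [0.592 0.227 0.045] [523. 213.] [139.  25.] 2.2
top bar 56 [232.6 193.1] [0.5795 0.1236 0.0096] [0.564 0.106 0.006] [0.596 0.141 0.014] [581. 124.] [30. 33.] 6.4
top bar 40 [216.9 199.1] [0.5754 0.1851 0.0098] [0.56  0.169 0.006] [0.595 0.195 0.014] [578. 185.] [31. 26.] 11.2
top bar 155 [240.8 218.4] [0.4658 0.1368 0.0096] [0.452 0.074 0.006] [0.485 0.199 0.014] [469. 137.] [ 31. 126.] 1.8
```

Jig origin is about (0.524, 0.097), yaw about 0.03. The block centre is about (0.5285, -0.035), near the feed line and askew by about -0.095 rad. Plan: push the rear face with two part-open fingers set square to the feed, which turns the block straight. First I check that the path is clear.

```bash
python3 - <<'E'
from h import *
for n in('side','top'):
    P=cloud(shot(n)).reshape(-1,3)
    s=np.array([.17,-.653]);e=np.array([.531,-.147]);t=np.clip(((P[:,:2]-s)@(e-s))/((e-s)@(e-s)),0,1)
    d=np.linalg.norm(P[:,:2]-(s+t[:,None]*(e-s)),axis=1)
    m=(d<.1)&(P[:,2]>.05)
    for lo in np.arange(0,1,.1):
        q=m&(t>=lo)&(t<lo+.1)
        if q.any(): print(n,round(lo,1),q.sum(),np.round(P[q,2].max(),3),np.round(P[q].mean(0),2))
    m=(P[:,0]>.3)&(P[:,0]<.48)&(P[:,1]>-.26)&(P[:,1]<-.1)&(P[:,2]>.005)&(P[:,2]<.1);print(P[m].min(0),P[m].max(0))
E
```

```text
side 0.0 1139 0.479 [ 0.16 -0.62  0.37]
side 0.1 48 0.483 [ 0.16 -0.53  0.48]
side 0.2 22 0.496 [ 0.22 -0.5   0.35]
side 0.3 282 0.157 [ 0.32 -0.48  0.12]
side 0.4 878 0.156 [ 0.36 -0.45  0.1 ]
side 0.5 77 0.14 [ 0.44 -0.44  0.11]
[ 0.36843765 -0.24083598  0.00502044] [ 0.46533435 -0.13235683  0.04325032]
top 0.0 182 0.349 [ 0.15 -0.59  0.3 ]
top 0.2 489 0.583 [ 0.23 -0.49  0.12]
top 0.3 854 0.161 [ 0.26 -0.45  0.12]
top 0.4 613 0.16 [ 0.36 -0.45  0.11]
top 0.5 89 0.139 [ 0.44 -0.43  0.12]
[ 0.3011668  -0.25839034  0.00519694] [ 0.32051561 -0.20167494  0.00663858]
```

```bash
python3 -m pendant '[{"dz":-6},{"dx":4,"dy":-3.3,"dz":-6,"twist":-7},{"dx":9,"dy":-7.5,"dz":-6,"twist":-16},{"dx":14,"dy":-12,"dz":-6,"twist":-25},{"dx":19,"dy":-16,"dz":-6,"twist":-34},{"dx":24,"dy":-20,"dz":-6,"twist":-43},{"dx":29,"dy":-24,"dz":-6,"twist":-52},{"dx":34,"dy":-28.5,"dz":-6,"twist":-60},{"dx":39,"dy":-33,"dz":-6,"twist":-69},{"dx":43,"dy":-36,"dz":-6,"twist":-77}]' 35 20
python3 -m pendant '[{"dx":0},{"dx":0}]'
python3 - <<'E'
from h import *
s=ctrl.get_state();p=s['eef_pos'];R=Ro.from_quat(s['tcp_rot']).as_matrix();print(s['time'],p,R.round(3),s['opening'],s['qpos'])
print('to target cm',100*R.T@(np.array([.531,-.147,.1])-p))
E
```

```text
0.4 [ 0.17015324 -0.65308741  0.20132358] [[ 0.968  0.252 -0.   ]
 [ 0.252 -0.968  0.   ]
 [ 0.    -0.    -1.   ]] 1.0017156708650685 [-1.46598669e+00  2.86454125e-01  1.57688154e+00 -1.90254117e-05
  1.27862451e+00 -1.50016514e-01]
to target cm [ 47.67655177 -39.87434161  10.14871712]$[0]: bad value
$[0]: bad value
```

```bash
python3 -m pendant '[{"dx":0,"dy":0,"dz":-6,"twist":0},{"dx":4,"dy":-3.3,"dz":-6,"twist":-7},{"dx":9,"dy":-7.5,"dz":-6,"twist":-16},{"dx":14,"dy":-12,"dz":-6,"twist":-25},{"dx":19,"dy":-16,"dz":-6,"twist":-34},{"dx":24,"dy":-20,"dz":-6,"twist":-43},{"dx":29,"dy":-24,"dz":-6,"twist":-52},{"dx":34,"dy":-28.5,"dz":-6,"twist":-60},{"dx":39,"dy":-33,"dz":-6,"twist":-69},{"dx":43,"dy":-36,"dz":-6,"twist":-77}]' 35 20
python3 -m pendant '[{"dx":0,"dy":0,"dz":0,"twist":0},{"dx":0,"dy":0,"dz":0,"twist":0}]'
cat > st.py <<'E'
from h import *
import sys
t=np.array([float(a) for a in sys.argv[1:4]])
s=ctrl.get_state();p=s['eef_pos'];R=Ro.from_quat(s['tcp_rot']).as_matrix();print(s['time'],p.round(4),R[:,1].round(3),s['opening'],s['qpos'].round(2))
print('to target cm',(100*R.T@(t-p)).round(2))
E
python3 st.py .531 -.147 .1
```

```text
time: 1.65
eef_pos: [0.4909, -0.2019, 0.262]
tcp_rot: [0.696, 0.719, 0.0, 0.001]
contact_force: [1.5, -0.7, 0.6]
opening: 0.349
finger_force: 0.0
time: 1.9
eef_pos: [0.49, -0.2037, 0.2615]
tcp_rot: [0.697, 0.717, -0.0, 0.0]
contact_force: [-0.3, -0.1, -0.7]
opening: 0.353
finger_force: 0.0
1.9 [ 0.49   -0.2037  0.2615] [ 1.     0.028 -0.   ] 0.35272145717243353 [-0.58 -0.08  1.86 -0.    1.36 -0.61]
to target cm [ 5.56  4.26 16.15]
```

```bash
python3 -m pendant '[{"dx":2.8,"dy":2.1,"dz":4,"twist":0},{"dx":5.5,"dy":4.2,"dz":9,"twist":0},{"dx":5.5,"dy":4.2,"dz":14,"twist":0},{"dx":5.5,"dy":4.2,"dz":18,"twist":0},{"dx":5.5,"dy":4.2,"dz":22,"twist":0},{"dx":5.5,"dy":4.2,"dz":24,"twist":0},{"dx":5.5,"dy":4.2,"dz":25,"twist":0},{"dx":5.5,"dy":4.2,"dz":25.2,"twist":0},{"dx":5.5,"dy":4.2,"dz":25.2,"twist":0}]'
cat > blk.py <<'E'
from h import *
J=np.array([.5238,.0972]);yaw=.03;f=np.array([-np.sin(yaw),np.cos(yaw)]);g=np.array([f[1],-f[0]])
for n in('side','top'):
    c=shot(n);P=cloud(c)
    hsv=cv2.cvtColor(c['img'],cv2.COLOR_RGB2HSV)
    m=(abs(P[...,2]-.0325)<.006)&(P[...,0]>.42)&(P[...,0]<.64)&(P[...,1]>-.2)&(P[...,1]<.19)&(hsv[...,0]<25)&(hsv[...,1]>70)
    k,L,S,C=cv2.connectedComponentsWithStats(m.astype(np.uint8));i=1+S[1:,4].argmax()
    p=P[L==i][:,:2].astype(np.float32);d=(p-J);q=np.stack([d@g,d@f],1).astype(np.float32)*1000
    r=cv2.minAreaRect(q);print(n,S[i,4],np.round(r[0],1),np.round(r[1],1),round(r[2],1),'jig y range',q[:,1].min().round(),q[:,1].max().round())
s=ctrl.get_state();d=s['eef_pos'][:2]-J;print('TCP jig mm',(1000*d@g).round(1),(1000*d@f).round(1),s['eef_pos'][2].round(4),s['time'],s['contact_force'].round(1))
E
python3 blk.py; python3 st.py .531 -.147 .01
```

```text
time: 3.02
eef_pos: [0.5312, -0.1484, 0.0106]
tcp_rot: [0.697, 0.717, 0.0, 0.001]
contact_force: [0.2, 0.7, -0.4]
opening: 0.352
finger_force: 0.0
side 647 [   2.6 -133. ] [153.5  66.8] 84.1 jig y range -211.0 -55.0
top 184 [  5.  -86.1] [59.4 72.5] 83.9 jig y range -119.0 -54.0
TCP jig mm 0.2 -245.5 0.0108 3.125 [-0.4 -0.2  0.1]
3.125 [ 0.5314 -0.1481  0.0108] [1.    0.028 0.002] 0.34696690427972765 [-0.46  0.26  2.   -0.    0.88 -0.48]
to target cm [ 0.12 -0.04  0.08]
```

```bash
python3 -m pendant '[{"dx":0.8,"dy":0,"dz":0,"twist":0},{"dx":1.5,"dy":0,"dz":0,"twist":0},{"dx":2,"dy":0,"dz":0,"twist":0},{"dx":2.4,"dy":0,"dz":0,"twist":0},{"dx":2.8,"dy":0,"dz":0,"twist":0},{"dx":3.2,"dy":0,"dz":0,"twist":0},{"dx":3.6,"dy":0,"dz":0,"twist":0},{"dx":4,"dy":0,"dz":0,"twist":0},{"dx":4.3,"dy":0,"dz":0,"twist":0},{"dx":4.5,"dy":0,"dz":0,"twist":0}]'
python3 blk.py
```

```text
time: 4.38
eef_pos: [0.5292, -0.1024, 0.0095]
tcp_rot: [0.697, 0.717, -0.0, -0.0]
contact_force: [-0.2, 0.1, -1.3]
opening: 0.352
finger_force: 0.0
side 641 [   2.8 -132.5] [152.8  66.9] 83.8 jig y range -210.0 -55.0
top 134 [  9.2 -69.8] [36.  70.5] 64.9 jig y range -100.0 -57.0
TCP jig mm -0.6 -199.7 0.0095 4.475 [-0.8  0.5  0.4]
```

```bash
python3 - <<'E'
from h import *
b=shot('side')
cv2.imwrite('pics/s2.png',cv2.resize(b['img'][110:240,190:350],(800,600)[:2] and (738,600),interpolation=cv2.INTER_CUBIC)[:,:,::-1])
E
```

```text
(no output)
```

View pics/s2.png

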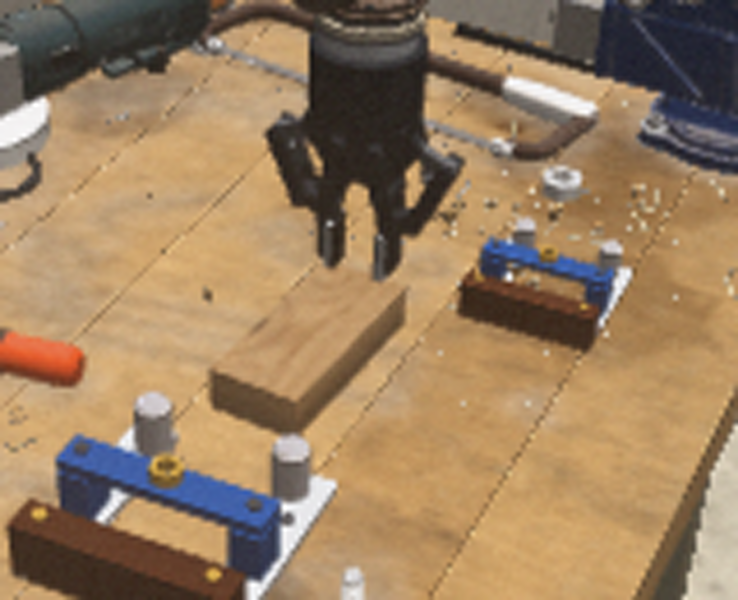

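```bash
python3 - <<'E'
from h import *
for n in('side','top'):
    c=shot(n);P=cloud(c);p=ctrl.get_state()['eef_pos']
    R=Ro.from_quat(c['rotation']).as_matrix();K=c['camera_matrix']
    for dz in(0,.03,.06):
        q=R.T@(p+[0,0,dz]-c['xyz']);print(n,dz,K[0][0]*q[0]/-q[2]+K[0][2],K[1][1]*-q[1]/-q[2]+K[1][2])
    V=c['img'].max(2)
    m=(V<90)&(abs(P[...,0]-p[0])<.06)&(abs(P[...,1]-p[1])<.06)&(P[...,2]<.1)&(P[...,2]>.008)
    print(m.sum(),P[m].min(0),P[m].max(0),P[m].mean(0))
    for lo in(.03,.04,.05,.06):
        k=m&(P[...,2]>lo)&(P[...,2]<lo+.01);
        if k.any():print(lo,k.sum(),P[k].min(0).round(3),P[k].max(0).round(3))
E
```

```text
side 0 266.39629884815264 175.09666174430816
side 0.03 266.7660261163747 167.35555574711265
side 0.06 267.1472715187483 159.3732906442164
219 [ 0.47910701 -0.11319646  0.04294692] [ 0.57719925 -0.08705721  0.0996947 ] [ 0.52931825 -0.09619495  0.07839463]
0.04 13 [ 0.505 -0.104  0.043] [ 0.553 -0.09   0.049]
0.05 28 [ 0.499 -0.112  0.05 ] [ 0.554 -0.087  0.06 ]
0.06 30 [ 0.499 -0.109  0.06 ] [ 0.554 -0.089  0.07 ]
top 0 295.10998573594617 184.3207999989048
top 0.03 295.73713439090466 179.16253175623703
top 0.06 296.38293959344475 173.85081428562756Traceback (most recent call last):
  File "<stdin>", line 9, in <module>
    return umr_minimum(a, axis, None, out, keepdims, initial, where)
ValueError: zero-size array to reduction operation minimum which has no identity
```

The side view shows fingertips at about (261,167) and (272,169), ending level with the block's rear top edge. Neither the force reading nor the block's pose has changed. The tips may hang higher than the TCP reading suggests, so I back off and look.

```bash
python3 -m pendant '[{"dx":-1.5,"dy":0,"dz":0,"twist":0},{"dx":-3,"dy":0,"dz":0,"twist":0},{"dx":-4.5,"dy":0,"dz":0,"twist":0},{"dx":-5.5,"dy":0,"dz":0,"twist":0},{"dx":-6,"dy":0,"dz":0,"twist":0},{"dx":-6,"dy":0,"dz":0,"twist":0}]'
python3 blk.py
python3 - <<'E'
from h import *
c=shot('side');P=cloud(c);p=ctrl.get_state()['eef_pos']
R=Ro.from_quat(c['rotation']).as_matrix();K=c['camera_matrix']
im=c['img'].copy();s=8;u0,v0=235,135
A=cv2.resize(im[v0:v0+60,u0:u0+80],None,fx=s,fy=s,interpolation=cv2.INTER_NEAREST)
for d in((0,0,0),(.025,0,0),(-.025,0,0),(0,0,.03)):
    q=R.T@(p+np.array(d)-c['xyz']);u=K[0][0]*q[0]/-q[2]+K[0][2];v=K[1][1]*-q[1]/-q[2]+K[1][2];print(u,v)
    cv2.drawMarker(A,(int((u-u0+.5)*s),int((v-v0+.5)*s)),(0,255,0),0,20,2)
cv2.imwrite('pics/s3.png',A[:,:,::-1])
E
```

```text
time: 5.38
eef_pos: [0.5308, -0.1628, 0.0095]
tcp_rot: [0.697, 0.717, 0.0, -0.0]
contact_force: [0.5, 0.6, 0.2]
opening: 0.353
finger_force: 0.0
side 647 [   2.8 -133.6] [155.7  67.6] 83.8 jig y range -213.0 -56.0
top 191 [  5.3 -86. ] [57.9 70.5] 82.1 jig y range -118.0 -57.0
TCP jig mm -0.8 -259.5 0.0094 5.475 [-0.2 -0.2  0.8]
273.5362408585863 165.95463693068783
266.74818844106585 163.99901089006732
280.4212504579185 167.9381961659735
273.9984833070134 158.35279889044412
```

View pics/s3.png

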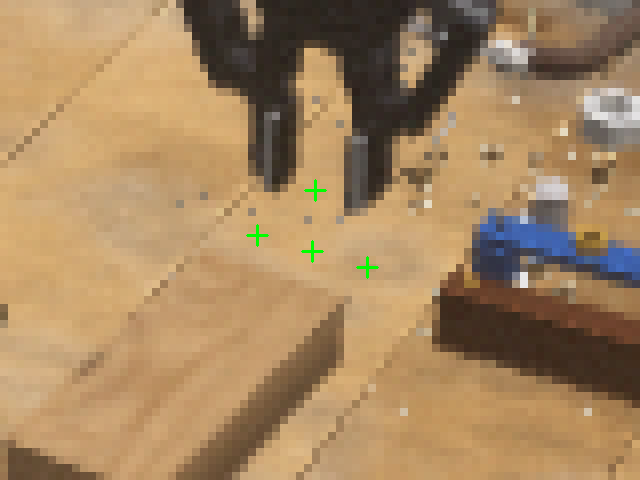

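```bash
python3 - <<'E'
from h import *
c=shot('side');P=cloud(c)
for u,v in((268,155),(269,157),(269,158),(280,157),(280,159),(281,160),(279,160),(266,162),(275,163)):print(u,v,P[v,u].round(4),c['img'][v,u])
E
```

```text
268 155 [ 0.5486 -0.1523  0.0525] [88 84 78]
269 157 [ 0.5446 -0.1521  0.046 ] [55 46 35]
269 158 [ 0.5431 -0.1489  0.0444] [81 66 48]
280 157 [ 0.5086 -0.1584  0.0534] [75 68 64]
280 159 [ 0.5069 -0.1553  0.0479] [63 57 51]
281 160 [ 0.5028 -0.1543  0.0459] [142 115  80]
279 160 [ 0.5081 -0.15    0.0468] [95 89 82]
266 162 [ 0.5708 -0.1893 -0.0029] [211 169 117]
275 163 [ 0.5411 -0.199  -0.0034] [207 168 115]
```

Depth puts the tips at z ≈ 0.044 while the reported TCP z is 0.0095, so the real tips hang about 35 mm higher. I'll lower in small steps, watching force and depth.

```bash
cat > tip.py <<'E'
from h import *
c=shot('side');P=cloud(c);s=ctrl.get_state();p=s['eef_pos']
m=(c['img'].max(2)<110)&(abs(P[...,0]-p[0])<.045)&(abs(P[...,1]-p[1])<.03)&(P[...,2]<.12)&(P[...,2]>.004)
z=np.sort(P[m][:,2]);q=P[m];lo=q[q[:,2]<z[5]+.02]
print('tcp',p.round(4),'tip z',z[:8].round(4),'y front',lo[:,1].max().round(4),'x',lo[:,0].min().round(3),lo[:,0].max().round(3),'F',s['contact_force'].round(1))
E
python3 tip.py
python3 -m pendant '[{"dx":0,"dy":0,"dz":0.5,"twist":0},{"dx":0,"dy":0,"dz":1,"twist":0},{"dx":0,"dy":0,"dz":1.5,"twist":0},{"dx":0,"dy":0,"dz":1.5,"twist":0}]'
python3 tip.py
```

```text
tcp [ 0.5309 -0.1621  0.0095] tip z [0.0425 0.0431 0.0433 0.0439 0.0441 0.0441 0.0442 0.0444] y front -0.1488 x 0.5 0.558 F [0.3 0.5 0.2]
time: 6.12
eef_pos: [0.5303, -0.1623, -0.0063]
tcp_rot: [0.697, 0.717, -0.0, -0.001]
contact_force: [0.6, -0.8, -0.2]
opening: 0.35
finger_force: 0.0
tcp [ 0.5307 -0.1624 -0.0059] tip z [0.0254 0.0255 0.0257 0.0268 0.0292 0.0299 0.0304 0.0307] y front -0.1491 x 0.5 0.558 F [-0.5  0.1 -0.3]
```

```bash
python3 -m pendant '[{"dx":0,"dy":0,"dz":0.3,"twist":0},{"dx":0,"dy":0,"dz":0.6,"twist":0},{"dx":0,"dy":0,"dz":0.9,"twist":0},{"dx":0,"dy":0,"dz":1.2,"twist":0},{"dx":0,"dy":0,"dz":1.2,"twist":0}]'
python3 tip.py; python3 blk.py
```

```text
time: 6.8
eef_pos: [0.5307, -0.1624, -0.0179]
tcp_rot: [0.697, 0.717, -0.0, -0.0]
contact_force: [-0.4, 0.2, -0.5]
opening: 0.351
finger_force: 0.0
tcp [ 0.5308 -0.1625 -0.0176] tip z [0.0136 0.015  0.0164 0.0167 0.0168 0.0173 0.0187 0.0189] y front -0.1489 x 0.5 0.557 F [-0.1 -0.1 -0. ]
side 648 [   3.2 -132.5] [151.8  67.3] 84.3 jig y range -211.0 -55.0
top 194 [  5.  -87.4] [59.9 68.4] 83.9 jig y range -120.0 -54.0
TCP jig mm -0.6 -259.9 -0.0174 6.95 [-0.4 -0.6  0.7]
```

```bash
python3 -m pendant '[{"dx":1.2,"dy":0,"dz":0,"twist":0},{"dx":2.4,"dy":0,"dz":0,"twist":0},{"dx":3.2,"dy":0,"dz":0,"twist":0},{"dx":3.6,"dy":0,"dz":0,"twist":0},{"dx":4,"dy":0,"dz":0,"twist":0},{"dx":4.4,"dy":0,"dz":0,"twist":0},{"dx":4.7,"dy":0,"dz":0,"twist":0},{"dx":5,"dy":0,"dz":0,"twist":0},{"dx":5.2,"dy":0,"dz":0,"twist":0},{"dx":5.2,"dy":0,"dz":0,"twist":0}]'
python3 blk.py
```

```text
time: 8.2
eef_pos: [0.5295, -0.1103, -0.0174]
tcp_rot: [0.697, 0.717, 0.0, -0.0]
contact_force: [1.0, -0.8, -1.0]
opening: 0.352
finger_force: 0.3
side 682 [  -0.9 -130.2] [173.8  66.2] 85.3 jig y range -219.0 -43.0
top 177 [  2.2 -70.1] [54.1 70.2] 83.1 jig y range -101.0 -42.0
TCP jig mm -0.6 -207.7 -0.0174 8.3 [-0.4 -0.2 -0.1]
```

```bash
sed -i 's/(hsv\[...,1\]>70)/(hsv[...,1]>70)\&(hsv[...,2]>110)/' blk.py; python3 blk.py
```

```text
side 654 [  -0.2 -121.4] [157.   65.8] 85.7 jig y range -199.0 -44.0
top 174 [  7.4 -63. ] [46.7 80.6] 64.6 jig y range -101.0 -43.0
TCP jig mm -0.7 -207.7 -0.0175 8.4 [-0.6 -0.1 -0.7]
```

```bash
python3 -m pendant '[{"dx":0.4,"dy":0,"dz":0,"twist":0},{"dx":0.8,"dy":0,"dz":0,"twist":0},{"dx":1.1,"dy":0,"dz":0,"twist":0},{"dx":1.3,"dy":0,"dz":0,"twist":0},{"dx":1.3,"dy":0,"dz":0,"twist":0}]'
cat >> blk.py <<'E'
    if 0: pass
E
sed -i '/if 0: pass/d' blk.py
python3 - <<'E'
s=open('blk.py').read()
s=s.replace("s=ctrl.get_state();d=","""    ys=np.arange(q[:,1].min()+8,q[:,1].max()-8,6);B=[(y,*np.percentile(q[abs(q[:,1]-y)<4][:,0],[3,97])) for y in ys if (abs(q[:,1]-y)<4).sum()>9]
    B=np.array(B)
    if n=='side':
        w=np.median(B[:,2]-B[:,1]);ok=abs(B[:,2]-B[:,1]-w)<6;B=B[ok];a=np.polyfit(B[:,0],(B[:,1]+B[:,2])/2,1)
        print('width',w.round(1),'slope dx/dy',a[0].round(3),'x at front',np.polyval(a,q[:,1].max()).round(1),'x at rear',np.polyval(a,q[:,1].max()-150).round(1))
s=ctrl.get_state();d=""",1)
open('blk.py','w').write(s)
E
python3 blk.py
```

```text
time: 9.02
eef_pos: [0.529, -0.0972, -0.0175]
tcp_rot: [0.697, 0.717, 0.0, -0.0]
contact_force: [-0.2, -0.9, 0.2]
opening: 0.347
finger_force: 0.1
side 676 [  -2.2 -106.8] [155.2  66.5] 87.9 jig y range -184.0 -28.0
width 60.8 slope dx/dy 0.035 x at front -0.3 x at rear -5.5
top 203 [ -2.5 -61.3] [61.  73.9] 84.8 jig y range -95.0 -29.0
TCP jig mm -0.7 -194.4 -0.0175 9.125 [-1.1 -0.6 -1.1]
```

```bash
python3 -m pendant '[{"dx":0.3,"dy":0.1,"dz":0,"twist":0},{"dx":0.6,"dy":0.2,"dz":0,"twist":0},{"dx":0.9,"dy":0.3,"dz":0,"twist":0},{"dx":1.2,"dy":0.4,"dz":0,"twist":0},{"dx":1.4,"dy":0.4,"dz":0,"twist":0},{"dx":1.5,"dy":0.4,"dz":0,"twist":0}]'
python3 blk.py
```

```text
time: 9.88
eef_pos: [0.5327, -0.0823, -0.0175]
tcp_rot: [0.697, 0.717, 0.0, -0.0]
contact_force: [-1.7, -2.1, -0.4]
opening: 0.35
finger_force: 0.7
side 680 [ -0.3 -93.5] [ 66.5 154.3] 0.0 jig y range -171.0 -16.0
width 60.2 slope dx/dy 0.005 x at front -0.4 x at rear -1.2
top 255 [ -1.5 -54.5] [73.7 71.1] 88.2 jig y range -92.0 -17.0
TCP jig mm 3.5 -179.5 -0.0175 9.975 [-0.1 -1.  -0.3]
```

```bash
python3 -m pendant '[{"dx":0.3,"dy":0,"dz":0,"twist":0},{"dx":0.6,"dy":0,"dz":0,"twist":0},{"dx":0.9,"dy":0,"dz":0,"twist":0},{"dx":1.2,"dy":0,"dz":0,"twist":0},{"dx":1.5,"dy":0,"dz":0,"twist":0},{"dx":1.8,"dy":0,"dz":0,"twist":0},{"dx":2.1,"dy":0,"dz":0,"twist":0},{"dx":2.4,"dy":0,"dz":0,"twist":0},{"dx":2.6,"dy":0,"dz":0,"twist":0}]'
python3 blk.py
```

```text
time: 11.1
eef_pos: [0.532, -0.0563, -0.0174]
tcp_rot: [0.697, 0.717, 0.0, 0.0]
contact_force: [0.4, -2.1, -0.8]
opening: 0.349
finger_force: 0.9
side 714 [  0.4 -69. ] [152.7  67. ] 89.6 jig y range -146.0 8.0
width 59.9 slope dx/dy 0.032 x at front 2.0 x at rear -2.8
top 305 [ -0.8 -34.3] [87.8 67.9] 88.4 jig y range -79.0 9.0
TCP jig mm 3.6 -153.5 -0.0174 11.2 [ 0.1 -0.5  0.7]
```

```bash
python3 -m pendant '[{"dx":0.3,"dy":0,"dz":0,"twist":0},{"dx":0.7,"dy":0,"dz":0,"twist":0},{"dx":1.1,"dy":0.1,"dz":0,"twist":0},{"dx":1.5,"dy":0.1,"dz":0,"twist":0},{"dx":1.9,"dy":0.1,"dz":0,"twist":0},{"dx":2.3,"dy":0.1,"dz":0,"twist":0},{"dx":2.6,"dy":0.1,"dz":0,"twist":0},{"dx":2.8,"dy":0.1,"dz":0,"twist":0}]'
python3 blk.py
python3 -m pendant '[{"dx":0.3,"dy":0,"dz":0,"twist":0},{"dx":0.7,"dy":0,"dz":0,"twist":0},{"dx":1.1,"dy":0,"dz":0,"twist":0},{"dx":1.5,"dy":0,"dz":0,"twist":0},{"dx":1.9,"dy":0,"dz":0,"twist":0},{"dx":2.3,"dy":0,"dz":0,"twist":0},{"dx":2.6,"dy":0,"dz":0,"twist":0},{"dx":2.8,"dy":0,"dz":0,"twist":0}]'
python3 blk.py
```

```text
time: 12.2
eef_pos: [0.5322, -0.0283, -0.0174]
tcp_rot: [0.697, 0.717, -0.0, 0.0]
contact_force: [-0.6, -2.2, 0.4]
opening: 0.35
finger_force: 1.1
side 709 [  0.6 -41.4] [ 65.9 148.1] 0.3 jig y range -115.0 33.0
width 59.9 slope dx/dy 0.005 x at front 0.7 x at rear -0.1
top 395 [ -0. -17.] [107.4  69.8] 90.0 jig y range -71.0 37.0
TCP jig mm 4.6 -125.5 -0.0174 12.3 [ 0.3 -1.1  0.9]
time: 13.3
eef_pos: [0.5314, -0.0003, -0.0174]
tcp_rot: [0.697, 0.717, -0.0, 0.0]
contact_force: [1.6, -2.8, 1.0]
opening: 0.347
finger_force: 1.2
side 580 [  0.5 -28.5] [118.2  65.8] 89.3 jig y range -88.0 31.0
width 59.2 slope dx/dy 0.01 x at front 1.1 x at rear -0.4
top 400 [-1.8 -6. ] [105.6  70.8] 87.8 jig y range -60.0 47.0
TCP jig mm 4.7 -97.5 -0.0175 13.4 [-0.7 -1.1  0.1]
```

```bash
python3 -m pendant '[{"dx":0.4,"dy":0,"dz":0,"twist":0},{"dx":0.8,"dy":0,"dz":0,"twist":0},{"dx":1.2,"dy":0,"dz":0,"twist":0},{"dx":1.6,"dy":0,"dz":0,"twist":0},{"dx":2.0,"dy":0,"dz":0,"twist":0},{"dx":2.4,"dy":0,"dz":0,"twist":0},{"dx":2.8,"dy":0,"dz":0,"twist":0},{"dx":3.1,"dy":0,"dz":0,"twist":0},{"dx":3.4,"dy":0,"dz":0,"twist":0},{"dx":3.6,"dy":0,"dz":0,"twist":0}]'
python3 blk.py
python3 -m pendant '[{"dx":0.1,"dy":0,"dz":0,"twist":0},{"dx":0.2,"dy":0,"dz":0,"twist":0}]'
python3 -m pendant '[{"dx":0.1,"dy":0,"dz":0,"twist":0},{"dx":0.1,"dy":0,"dz":0,"twist":0}]'
```

```text
time: 14.65
eef_pos: [0.5304, 0.0357, -0.0175]
tcp_rot: [0.697, 0.717, -0.0, -0.0]
contact_force: [-0.5, -3.0, 0.8]
opening: 0.349
finger_force: 1.2
side 412 [  3.2 -12.8] [87.1 72.6] 86.7 jig y range -58.0 31.0
width 59.6 slope dx/dy -0.013 x at front 0.6 x at rear 2.5
top 354 [-0.1 -0.2] [94.5 72. ] 89.7 jig y range -48.0 47.0
TCP jig mm 4.7 -61.5 -0.0175 14.75 [-0.  -1.6  0.3]
time: 15.0
eef_pos: [0.5303, 0.0374, -0.0175]
tcp_rot: [0.697, 0.717, -0.0, 0.0]
contact_force: [-0.2, -2.2, 1.2]
opening: 0.347
finger_force: 1.1
time: 15.25
eef_pos: [0.5303, 0.0386, -0.0175]
tcp_rot: [0.697, 0.717, 0.0, -0.0]
contact_force: [-0.5, -2.2, 0.1]
opening: 0.347
finger_force: 0.9
```

```bash
for i in 1; do python3 -m pendant '[{"dx":0.1,"dy":0,"dz":0,"twist":0},{"dx":0.1,"dy":0,"dz":0,"twist":0}]' | grep force
python3 -m pendant '[{"dx":0.1,"dy":0,"dz":0,"twist":0},{"dx":0.1,"dy":0,"dz":0,"twist":0}]' | grep -E 'pos|force'; done; python3 blk.py
```

```text
contact_force: [-0.7, -4.4, -0.7]
finger_force: 2.8
eef_pos: [0.5303, 0.0386, -0.0174]
contact_force: [-0.9, -9.9, -0.1]
finger_force: 4.5
side 401 [ 4.2 -8.3] [81.2 71.6] 89.8 jig y range -49.0 32.0
width 60.3 slope dx/dy 0.016 x at front 2.3 x at rear -0.2
top 346 [0.1 1.1] [92.9 68.5] 89.2 jig y range -46.0 48.0
TCP jig mm 4.7 -58.8 -0.0175 15.85 [-0.9 -8.4  0.5]
```

Force rose to 10 N and the TCP stopped advancing, with the rear end at y ≈ -46 against an expected -45. The block is home, so I back off and verify.

```bash
python3 -m pendant '[{"dx":-0.4,"dy":0,"dz":0,"twist":0},{"dx":-1.2,"dy":0,"dz":0,"twist":0},{"dx":-3,"dy":0,"dz":0,"twist":0},{"dx":-6,"dy":0,"dz":0,"twist":0},{"dx":-8,"dy":0,"dz":-3,"twist":0},{"dx":-10,"dy":0,"dz":-8,"twist":0},{"dx":-12,"dy":0,"dz":-13,"twist":0},{"dx":-12,"dy":0,"dz":-17,"twist":0},{"dx":-12,"dy":0,"dz":-17,"twist":0}]'
python3 blk.py
python3 - <<'E'
from h import *
a=shot('top');b=shot('side')
A=cv2.resize(a['img'][165:255,170:310],(560,360)[:2],interpolation=cv2.INTER_CUBIC)
B=cv2.resize(b['img'][165:260,170:310],(560,240*380//240)[:2] and (354,240),interpolation=cv2.INTER_CUBIC)
B=cv2.copyMakeBorder(B,0,0,0,206,cv2.BORDER_CONSTANT)
cv2.imwrite('pics/f.png',np.vstack([A,B])[:,:,::-1])
E
```

```text
time: 16.98
eef_pos: [0.5362, -0.0814, 0.1572]
tcp_rot: [0.698, 0.717, 0.002, 0.004]
contact_force: [-0.0, -0.3, -0.1]
opening: 0.348
finger_force: 0.0
side 397 [ 4.1 -9.6] [80.6 71.8] 88.9 jig y range -50.0 31.0
width 59.6 slope dx/dy -0.007 x at front 1.4 x at rear 2.4
top 389 [-0.7 -0.3] [70.4 94.3] 0.4 jig y range -47.0 47.0
TCP jig mm 4.2 -177.3 0.1523 17.075 [-0.3 -0.5 -0.4]
```

View pics/f.png

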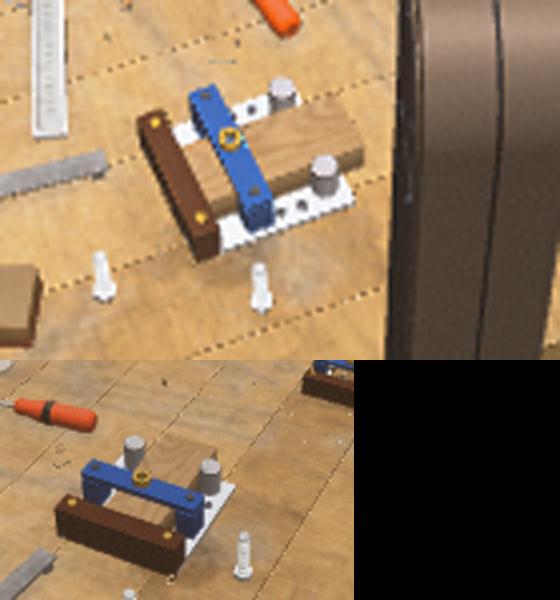

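The top crop shows the block between the posts at (282,95) and (323,175), under the bridge and against the stop at (180,185). The hand is clear and the bolts still stand.

```bash
python3 -m pendant '[{"dx":0,"dy":0,"dz":0,"twist":0},{"dx":0,"dy":0,"dz":0,"twist":0}]' | grep force; python3 -c "from plant import ctrl;print(ctrl.sign_off())"
```

```text
contact_force: [-0.2, 0.2, -0.3]
finger_force: 0.0
the job is handed in; nothing more can be done
None
```

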